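# Shut the inspection lens: aperture ring to its stop, cap on

## Task

Shut down the upward-looking inspection camera on the bench. Turn the slim aperture ring of its lens clockwise (seen from above) until you feel it come home against its stop, gently and without forcing it, and without touching the fixed ring above or the wide fixed ring below it; then put the cap that fits (the smaller of the two) on the front of the lens, fully seated, without pressing hard. Let go of everything and leave all the other things where they are.

Things in the scene. Friction and masses are not known exactly. Their poses are not given: they have to be found in the camera images.
- camera: Inspection camera fixed to the bench, lens straight up. Origin: on the bench, on the lens axis (z up). Base plate 130 (x) x 110 (y) x 12 mm, on it a 62 x 62 mm body up to 58 mm. Lens parts, heights over the bench in mm: wide ring 58-78, aperture ring 78.5-88.5, upper ring 89-107, front rim 107-118.
- wide_ring: The wide fixed ring under the aperture ring, 74 mm across, dark knurled metal, 58 to 78 mm above the bench. Origin: on the bench, on the lens axis (as camera). Its top is a shoulder 6 mm wide outside the aperture ring. The gripper must not touch it (2 N at most).
- top_ring: The fixed ring above the aperture ring, dark metal, 54 mm across, 89 to 107 mm above the bench, with the narrower front rim on top. Origin: on the bench, on the lens axis (as camera). The gripper must not touch it (2 N at most); the cap may.
- lug (a point): Outer end of the aperture ring's lug, at its top edge, 45 mm from the lens axis, 88.5 mm above the bench; its x axis points outward along the lug. The ring is bright metal, 62 mm across, 10 mm high, with this one lug, 8 mm wide, out to 45 mm from the axis. Pinch the ring across its diameter from above (fingertips above the wide ring's shoulder) or push the lug.
- ring_mid (a point): Fixed point: centre of the aperture ring, on the lens axis at its half height, 83.5 mm above the bench. The ring turns with a friction of 0.12 N m and stays where left. Its hard shut stop is 0.55 to 1.25 rad clockwise from the start; where exactly differs each time and is only felt, as a sudden rise of the turning moment. The stop ring is held by friction: over 0.38 N m drags it along.
- pin_top (a point): Centre of the top of the tell-tale pin, a 5 mm steel pin that stands out of the top of the ring's lug, 40 mm from the lens axis, and rides with the ring; a cam lifts it, an indicator only (do not press it). 89.5 mm above the bench with the iris wide open, 92.5 mm when the ring is just at its shut stop, rising evenly by 3 mm over the ring's 2.2 rad of travel: too little to judge the last bit by eye.
- lens_front (a point): Centre of the lens's front (top) face, on the axis, 118 mm above the bench. The front rim is 43 mm across for 7 mm above the upper fixed ring and tapers to 40 mm over its last 4 mm; the cap goes over it. Pressing the cap on it with over 40 N is too hard; it goes on with its own weight.
- cap: The lens cap: black, lying mouth down. Origin: centre of its lower edge. Outside 52 mm across, bore 46 mm, 10 mm deep; a 3 mm top (13 mm in all), on which stands a grip bar 26 mm long (along the cap's x axis), 12 mm wide and 18 mm high, up to 31 mm. 50 g. Seated, its top rests on the lens front, so that its lower edge is 10 mm below the lens front, 1 mm above the upper fixed ring.
- spare_cap: A larger cap of the same form for another lens: 68 mm across, bore 62 mm, same heights and grip bar. Origin: centre of its lower edge. Leave it where it is; the two caps may lie in each other's place.
- dish: Clear dish, 96 mm across, 15 mm high, with coin cells in it. Origin: centre of its underside. Leave it.
- meter: Orange multimeter lying on its back, 80 (x) x 150 (y) x 34 mm. Origin: centre of its underside. Leave it.
- cell_holder: White coin-cell holder, 60 x 40 x 22 mm. Origin: centre of its underside. Leave it.
- lens_brush: Small brush, 150 mm long, lying along its x axis. Leave it.
- driver: Screwdriver, 160 mm long, lying along its x axis. Leave it.
- jar: Small amber jar, 58 mm across, 75 mm high. Origin: centre of its underside. Leave it.
- stop_dot (a point): Mark on the stop ring inside the lens, hidden from view, 15 mm from the axis, at an angle that has nothing to do with where the stop lies. It must not travel: more than 1.8 mm (0.12 rad) means that the aperture ring was forced.
Things that resemble listed ones, but are neither listed nor needed, are in the scene too. Leave any green look-alike of the camera alone.

How it is judged:
On the way:
1. the aperture ring is turned home against its shut stop (at most 0.07 rad short) and let go (z of pin_top in the frame of camera above 0.0924 m and contact force between the fingers and aperture below 0.1 N), for 0.2 s.
At the end, for the whole second after the job is handed in: The aperture ring is home at its shut stop (not more than 0.07 rad short of it; tell-tale pin at least 92.4 mm above the bench) and the smaller cap sits on the lens front: its lower edge at least 8.5 mm below the lens front, within 3 mm of the axis, level within 0.06 rad, at rest and released (z of pin_top in the frame of camera above 0.0924 m and horizontal distance between cap and lens_front below 0.003 m and z of cap in the frame of lens_front below -0.0085 m and angle between cap's own z axis and vertical below 0.06 rad and linear speed of cap below 0.01 m/s); the robot touches nothing.
It fails at once if the gripper touches one of the fixed rings (over 2 N) (contact force between the fingers and wide_ring above 2 N or contact force between the fingers and top_ring above 2 N).
It fails at once if the aperture ring is forced: its stop ring is dragged along by more than 0.12 rad (1.8 mm at its mark) (distance of stop_dot from where it was at the start of the episode above 0.0018 m).
It fails at once if the cap is pressed on the lens with over 40 N (contact force between cap and camera above 40 N).
It fails at once if a bystander (spare cap, dish, meter, cell holder, brush, driver, jar) is moved more than 20 mm (distance of any of spare_cap, dish, meter, cell_holder, lens_brush, driver, jar from where it was at the start of the episode above 0.02 m).
It also fails if it takes over 72 s, if anything falls off the work surface, if the arm or the gripper's body presses on something with over 40 N, if the wrist force passes 120 N, or if a joint passes its speed limit or range.

## Robot

A 6-joint arm with a two-finger parallel gripper is mounted at the origin on the work surface. World frame = base frame: x ahead of the robot, y to its left, z up, the work surface at z = 0. Lengths are in m, angles in rad, forces in N, time in s.
With the tool pointing down it reaches from about 0.375 to 0.975 m from the base axis. Payload 3.8 kg.
Tool frame: the origin (TCP) lies on the centre line of the jaws, within the pads' length; the fingertips stand bot.tcp_to_tips ahead of it and the grasp point (between the pads) is the TCP (bot.tcp_to_tips is the distance from the TCP to the fingertips, in m); z points along the fingers, y is the line along which they close (so a half turn about z gives the same grasp; the last joint's range is limited). The gripper opens to 88 mm and grips with 3 to 60 N. Pads are 18 mm wide; open, the fingers measure 123 mm over their backs; the gripper's body (75 mm by 187 mm) begins 45 mm behind the grasp point.
Start: joints at [-1.212, 0.264, 1.604, -0, 1.274, -0.037], TCP at [0.26, -0.623, 0.258] pointing down, gripper open.
Joint ranges: [-2.63, 2.63], [-0.94, 2.18], [0.31, 2.57], [-1.31, 4.45], [0, 2.66], [-2.55, 2.55]. Speed limits (rad/s): [2.57, 2.57, 3.14, 3.14, 3.14, 3.14].

## Interface

Orientations are given as a unit quaternion [x, y, z, w].
In Python, from rig import bot gives the robot as it stands.
- The arm moves only by the tool servo_tool, never from a script. Its argument "rows" is a list of rows, each an object with "fingers": the opening, from -1 (shut) to 1 (fully open), so that 0 is half open; "offset": the shift along the tool's x, y, z in cm, a list of three; "twist": the turn, a rotation vector about the tool's x, y, z in rad, a list of three. In form: [{"fingers": fingers, "offset": [x, y, z], "twist": [wx, wy, wz]}, ...]. A call has 1 to 20 rows; each row shifts and turns the commanded pose from where the row before left it, along the tool's axes as they then stand; what a row does not reach is not made up. A row lasts 1/10 s, in which the tool goes at most 50 mm and 8.59 degrees, less where a joint would pass 70% of its speed; a pose out of reach is approached as far as the arm can. A call is refused whole if a number of a shift passes 5 or a number of a turn 0.15, either way. A call with a gripper value outside its range is refused whole. The fingers move at their own pace and stop on an object; the grip force is fixed at half the most. Time passes only in rows, so rows that do not move let the fingers close. It gives the time, the measured TCP pose, the force, the opening and the grip force at its end, in the units of the state.
- bot.get_state(): the state, without advancing time (a new reading comes with each control period).
- bot.camera(name): name is "scene" or "top" or "wrist"; returns (picture, depth): 400x640x3 uint8, red, green, blue; 400x640 float32, m along the optical axis (not along the pixel's ray), 0 where there is no reading.
- bot.get_calibration(name): a dict with "K" (3x3 intrinsics, pixels), "T" (4x4, takes a point from camera to world coordinates). Camera axes: x right, y down, z forward; pixel columns grow to the right and rows downward; lengths in m; the calibration is good to about 2 mm. The wrist camera is an equidistant fisheye: a pixel r from the principal point sees the ray r / f radians off the axis. A picture is of the moment at which its call begins: read the wrist's pose just before it. get_calibration takes no time and is no camera call; for the wrist camera it gives the pose at the moment of the call.
- bot.hand_in(): hands the job in; it is judged then, once.
The state is a dict: "time": time; "qpos": joint angles; "joint_vel": joint speeds; "effort": joint torques, N m; "tcp_pos": TCP position; "tool_rot": TCP orientation; "force": force on the tool from outside, world axes, zero at the start; "moment": the same for the moment, N m; "width": finger opening in m; "gripper_force": force on a finger pad.
Only numpy, scipy, OpenCV 4.12 (cv2) and the standard library are available. Lean on these libraries where they do the work, as an engineer would, in place of code of your own. Each camera call takes 0.05 s, during which the arm holds its last target. There are 200 camera calls.

## Working session

There is one attempt and no reset: what is moved stays moved. The work goes in short steps, Python scripts to look and compute and a tool call to move; the robot and the scene stay as the last step left them, time stands still between calls to the robot, and variables do not carry over. Pictures are saved under pics/ and viewed, at most 10 in all, crops included, and the job is handed in when it is done.

Besides the shell and the picture viewer there is one more tool, called after ">>>" as name([rows], argument=value, ...), one row to a line, values as JSON. servo_tool: Moves the arm, as the interface text tells. Its arguments: {"type":"object","properties":{"rows":{"type":"array"}},"required":["rows"]}

```bash
mkdir -p pics; ls
cat > h.py <<'E'
import numpy as np, cv2
from rig import bot
def snap(name,fn):
    T=bot.get_calibration(name); p,d=bot.camera(name)
    cv2.imwrite(f'pics/{fn}.png',p[:,:,::-1]); np.savez(f'pics/{fn}.npz',p=p,d=d,K=T['K'],T=T['T'])
def pt(fn,u,v,z=None):
    D=np.load(f'pics/{fn}.npz'); K,T=D['K'],D['T']
    r=np.array([(u-K[0,2])/K[0,0],(v-K[1,2])/K[1,1],1.])
    if z is None:
        d=D['d'][int(round(v)),int(round(u))]
    else:
        d=(z-T[2,3])/(T[:3,:3]@r)[2]
    return T[:3,:3]@(r*d)+T[:3,3]
def cloud(fn):
    D=np.load(f'pics/{fn}.npz'); K,T,d=D['K'],D['T'],D['d']
    v,u=np.indices(d.shape)
    P=np.stack([(u-K[0,2])/K[0,0]*d,(v-K[1,2])/K[1,1]*d,d],-1)@T[:3,:3].T+T[:3,3]
    P[d==0]=np.nan
    return P
E
python3 - <<'E'
from h import *
snap('top','top0'); snap('scene','scene0')
print(bot.tcp_to_tips, bot.get_state())
for n in ('top','scene','wrist'): print(bot.get_calibration(n))
E
```

```text
pics
0.019 {'time': 0.1, 'qpos': array([-1.21190471e+00,  2.64696933e-01,  1.60520696e+00,  3.77339312e-05,
        1.27372113e+00, -3.68987036e-02]), 'joint_vel': array([-0.00130715, -0.00091696, -0.00233422, -0.00133029,  0.00017946,
       -0.00101903]), 'effort': array([-6.23993728e-04, -5.03618968e+01, -3.58070433e+01,  7.30562699e-02,
        2.33067566e-02, -5.86613237e-05]), 'tcp_pos': array([ 0.26003788, -0.62225394,  0.25651606]), 'tool_rot': array([ 9.80483156e-01,  1.96600477e-01, -1.45094207e-04, -1.00593197e-03]), 'force': array([-0.08920852,  0.12319036,  0.48346036]), 'moment': array([ 0.01080632, -0.02881699, -0.02856892]), 'gripper_force': 0.0, 'width': 0.08836246210650978}
{'K': array([[448.87813609,   0.        , 324.5790614 ],
       [  0.        , 448.87813609, 194.83326825],
       [  0.        ,   0.        ,   1.        ]]), 'T': array([[-0.01453758, -0.99540002,  0.09469669,  0.3249833 ],
       [-0.9998863 ,  0.01409262, -0.00536591, -0.01654582],
       [ 0.0040067 , -0.09476393, -0.99549171,  1.31853802],
       [ 0.        ,  0.        ,  0.        ,  1.
[... 232 characters left out ...]
09188],
       [ 0.79128   ,  0.3587522 , -0.4951493 ,  0.5762011 ],
       [ 0.01139694, -0.81830266, -0.57467457,  0.76023799],
       [ 0.        ,  0.        ,  0.        ,  1.        ]])}
{'K': array([[309.70691629,   0.        , 323.88353424],
       [  0.        , 309.70691629, 199.24896696],
       [  0.        ,   0.        ,   1.        ]]), 'T': array([[ 3.85514003e-01, -8.82499516e-01, -2.69394800e-01,
         3.28955996e-01],
       [-9.22701486e-01, -3.69020622e-01, -1.11560516e-01,
        -5.94689864e-01],
       [-9.60135834e-04,  2.91579124e-01, -9.56546231e-01,
         3.83681796e-01],
       [ 0.00000000e+00,  0.00000000e+00,  0.00000000e+00,
         1.00000000e+00]])}
```

View pics/top0.png

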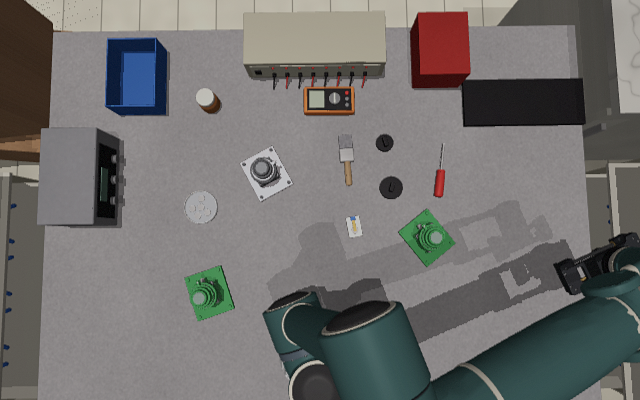

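View pics/scene0.png

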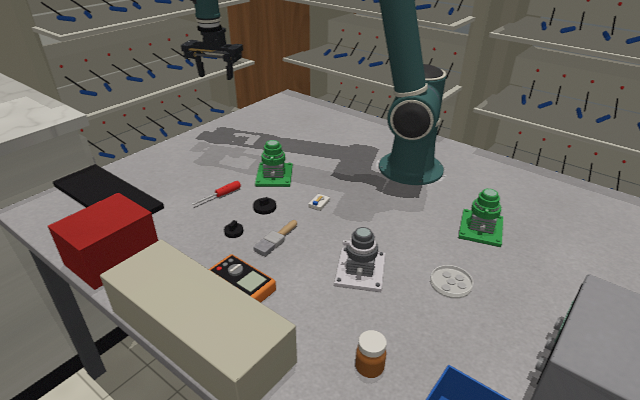

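The top view shows the real (white/grey) camera at about (265,172), the caps at (384,143), which looks smaller, and (391,187), and green look-alikes at (208,292) and (427,237). Next I'll measure and enlarge.

Run:
```python
from h import *
P=cloud('top0')
def reg(u0,u1,v0,v1,z0,z1):
    R=P[v0:v1,u0:u1].reshape(-1,3); return R[(R[:,2]>z0)&(R[:,2]<z1)]
for nm,b in (('cam',(235,300,140,210)),('capA',(370,400,130,156)),('capB',(374,408,170,204))):
    for z0,z1 in (((.112,.125),(.095,.111),(.083,.094),(.07,.082),(.006,.03)) if nm=='cam' else ((.006,.022),(.024,.04))):
        R=reg(*b,z0,z1)
        if len(R)<3: print(nm,z0,len(R)); continue
        c,r=cv2.minEnclosingCircle(R[:,:2].astype(np.float32)); print(nm,z0,len(R),np.round(c,4),round(r,4),np.round(R.mean(0),4), cv2.minAreaRect(R[:,:2].astype(np.float32)*1000))
t=cv2.imread('pics/top0.png'); s=cv2.imread('pics/scene0.png')
a=cv2.resize(t[140:205,232:300],(400,382),interpolation=cv2.INTER_CUBIC)
b=cv2.resize(t[130:204,365:415],(258,382),interpolation=cv2.INTER_CUBIC)
c=cv2.resize(s[215:295,330:390],(287,382),interpolation=cv2.INTER_CUBIC)
cv2.imwrite('pics/crop0.png',cv2.resize(np.hstack([a,b,c]),None,fx=.845,fy=.845))
```

```text
cam 0.112 192 [0.5144 0.1444] 0.0234 [0.5161 0.1472 0.1179] ((515.6448974609375, 147.43910217285156), (39.90663528442383, 40.679420471191406), 41.189884185791016)
cam 0.095 116 [0.5151 0.1487] 0.0282 [0.5127 0.1453 0.1058] ((516.5855102539062, 148.1153564453125), (53.331748962402344, 52.03485107421875), 45.28852462768555)
cam 0.083 100 [0.5205 0.142 ] 0.038 [0.5138 0.1366 0.0888] ((519.258056640625, 147.9086456298828), (61.29251480102539, 66.70526885986328), 73.90536499023438)
cam 0.07 151 [0.5164 0.1477] 0.0376 [0.5096 0.145  0.0775] ((516.0396118164062, 147.39324951171875), (72.62744903564453, 73.26658630371094), 26.934288024902344)
cam 0.006 1029 [0.5159 0.1265] 0.1197 [0.5111 0.143  0.0121] ((507.3680725097656, 145.81228637695312), (204.1623077392578, 185.8461456298828), 3.2807767391204834)
capA 0.006 204 [ 0.605  -0.2046] 0.0396 [ 0.6025 -0.202   0.013 ] ((601.3925170898438, -204.63763427734375), (62.63544845581055, 56.19281005859375), 84.05180358886719)
capA 0.024 41 [ 0.6047 -0.2026] 0.0138 [ 0.6042 -0.2018  0.0311] ((604.463623046875, -202.23031616210938), (26.07483673095703, 12.364983558654785), 18.025693893432617)
capB 0.006 393 [ 0.4775 -0.2274] 0.0548 [ 0.4703 -0.2176  0.0129] ((478.5166015625, -217.70042419433594), (86.52186584472656, 86.3093032836914), 84.21604919433594)
capB 0.024 40 [ 0.4693 -0.2186] 0.0134 [ 0.4696 -0.2173  0.0308] ((469.75201416015625, -217.88278198242188), (11.686342239379883, 26.070688247680664), 73.34237670898438)
```

View pics/crop0.png

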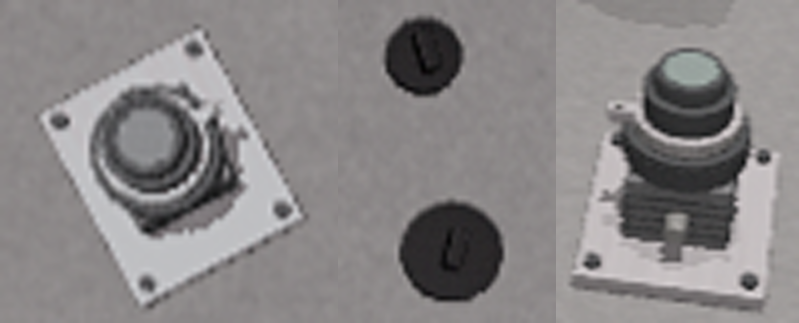

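Run:
```python
from h import *
c=np.array([.516,.1478])
for a in (('scene0',345.3,241.8),('top0',280.3,166)):
    p=pt(*a,z=.0885); d=p[:2]-c; print(p,np.hypot(*d),np.arctan2(d[1],d[0]))
P=cloud('top0')
R=P[140:210,235:300].reshape(-1,3); R=R[(R[:,2]>.083)&(R[:,2]<.0945)]; d=R[:,:2]-c; r=np.hypot(*d.T); print(np.c_[r,np.arctan2(d[:,1],d[:,0]),R[:,2]][r>.034])
P=cloud('scene0')
R=P[215:295,325:395].reshape(-1,3);R=R[(R[:,2]>.07)]
z=R[:,2]
for a,b in ((.115,.12),(.07,.08)):
    q=R[(z>a)&(z<b)]; print(cv2.minAreaRect(q[:,:2].astype(np.float32)*1000))
R=R[(z>.083)&(z<.0945)]; d=R[:,:2]-c; r=np.hypot(*d.T); print(np.c_[r,np.arctan2(d[:,1],d[:,0]),R[:,2]][r>.034])
for u,v in ((346,137),(346,185),(353,88),(384,143),(440,190)): print(u,v,pt('top0',u,v))
```

```text
[0.54057293 0.11686955 0.0885    ] 0.03950344044390493 -0.8994440717498254
[0.52390366 0.09823308 0.0885    ] 0.05019310563194383 -1.412673074629512
[[ 0.04465902 -0.89681167  0.08766489]
 [ 0.04064721 -0.93408492  0.09299294]
 [ 0.04294719 -0.94950081  0.0880353 ]
 [ 0.04521763 -0.98224402  0.08722525]
 [ 0.0347591  -0.86303097  0.08636428]
 [ 0.0368567  -0.92218274  0.08806786]
 [ 0.03907211 -0.96933286  0.08874389]
 [ 0.04136461 -1.00794603  0.08873507]
 [ 0.04371266 -1.02598878  0.08515343]
 [ 0.03522684 -0.98236879  0.08752572]
 [ 0.03755123 -1.03456236  0.08945164]
 [ 0.03991277 -1.05755467  0.08681603]
 [ 0.03616033 -1.09180675  0.08778786]]
((518.8478393554688, 147.65347290039062), (41.280513763427734, 40.46070098876953), 74.37657165527344)
((526.9312133789062, 152.85784912109375), (54.34711837768555, 72.41492462158203), 28.424102783203125)
[[ 0.04500622 -1.03989756  0.08873033]
 [ 0.04258788 -0.98687947  0.09083283]
 [ 0.04027086 -0.97331471  0.09144167]
 [ 0.03796125 -0.99178016  0.09101263]
 [ 0.0361084  -1.14181937  0.08680784]
 [ 0.04485755 -0.91954812  0.09014763]
 [ 0.
[... 187 characters left out ...]
2]
 [ 0.04250179 -0.89764234  0.0879644 ]
 [ 0.04017889 -0.89902275  0.08791605]
 [ 0.03795419 -0.87252828  0.08874177]
 [ 0.0355818  -0.88631136  0.08828723]
 [ 0.04470067 -0.90431125  0.08472749]
 [ 0.04234731 -0.91602013  0.08432841]
 [ 0.03999387 -0.93107741  0.08386444]
 [ 0.03779975 -0.88410113  0.08538703]
 [ 0.03550536 -0.87590225  0.08559864]
 [ 0.03418931 -0.51377151  0.08959715]
 [ 0.03417752 -0.37830611  0.09009422]
 [ 0.03409481  0.84148809  0.08635216]]
346 137 [ 0.61926153 -0.08923455  0.01683942]
346 185 [ 0.47850872 -0.08732441  0.0018365 ]
353 88 [ 0.76322237 -0.11200185  0.02948044]
384 143 [ 0.59611317 -0.19844607  0.03409473]
440 190 [ 0.45745771 -0.35871415  0.02418295]
```

>>> servo_tool([
  {"fingers": 1, "offset": [3.14, -3.6, 0], "twist": [0, 0, 0]},
  {"fingers": 1, "offset": [3.14, -3.6, 0], "twist": [0, 0, 0]},
  {"fingers": 1, "offset": [3.14, -3.6, 0], "twist": [0, 0, 0]},
  {"fingers": 1, "offset": [3.14, -3.6, 0], "twist": [0, 0, 0]},
  {"fingers": 1, "offset": [3.14, -3.6, 0], "twist": [0, 0, 0]},
  {"fingers": 1, "offset": [3.14, -3.6, 0], "twist": [0, 0, 0]},
  {"fingers": 1, "offset": [3.14, -3.6, 0], "twist": [0, 0, 0]},
  {"fingers": 1, "offset": [3.14, -3.6, 0], "twist": [0, 0, 0]},
  {"fingers": 1, "offset": [3.14, -3.6, 0], "twist": [0, 0, 0]},
  {"fingers": 1, "offset": [3.14, -3.6, 0], "twist": [0, 0, 0]},
  {"fingers": 1, "offset": [3.14, -3.6, 0], "twist": [0, 0, 0]},
  {"fingers": 1, "offset": [3.14, -3.6, 0], "twist": [0, 0, 0]},
  {"fingers": 1, "offset": [3.14, -3.6, 0], "twist": [0, 0, 0]},
  {"fingers": 1, "offset": [3.14, -3.6, 0], "twist": [0, 0, 0]},
  {"fingers": 1, "offset": [3.14, -3.6, 0], "twist": [0, 0, 0]},
  {"fingers": 1, "offset": [3.14, -3.6, 0], "twist": [0, 0, 0]},
  {"fingers": 1, "offset": [3.14, -3.6, 0], "twist": [0, 0, 0]},
])

```text
time: 1.8
tcp_pos: [0.5168, 0.1497, 0.2574]
tool_rot: [0.98, 0.197, -0.0, 0.0]
force: [1.0, -0.7, 0.7]
width: 0.0882
gripper_force: 0.0
```

>>> servo_tool([
  {"fingers": 1, "offset": [0, 0, 0], "twist": [0, 0, -0.15]},
  {"fingers": 1, "offset": [0, 0, 0], "twist": [0, 0, -0.15]},
  {"fingers": 1, "offset": [0, 0, 0], "twist": [0, 0, -0.15]},
  {"fingers": 1, "offset": [0, 0, 0], "twist": [0, 0, -0.15]},
  {"fingers": 1, "offset": [0, 0, 0], "twist": [0, 0, -0.15]},
  {"fingers": 1, "offset": [0, 0, 0], "twist": [0, 0, -0.15]},
  {"fingers": 1, "offset": [0, 0, 0], "twist": [0, 0, -0.15]},
  {"fingers": 1, "offset": [0, 0, 0], "twist": [0, 0, -0.15]},
  {"fingers": 1, "offset": [0, 0, 0], "twist": [0, 0, -0.15]},
  {"fingers": 1, "offset": [0, 0, 0], "twist": [0, 0, -0.15]},
  {"fingers": 1, "offset": [0, 0, 0], "twist": [0, 0, -0.15]},
  {"fingers": 1, "offset": [0, 0, 0], "twist": [0, 0, -0.15]},
  {"fingers": 1, "offset": [0, 0, 0], "twist": [0, 0, 0]},
  {"fingers": 1, "offset": [0, 0, 0], "twist": [0, 0, 0]},
])

```text
time: 3.2
tcp_pos: [0.5166, 0.1476, 0.2574]
tool_rot: [0.457, 0.889, -0.0, -0.0]
force: [0.5, 0.5, -0.5]
width: 0.0879
gripper_force: 0.0
```

```bash
cat >> h.py <<'E'
from scipy.spatial.transform import Rotation as Ro
def st():
    s=bot.get_state(); R=Ro.from_quat(s['tool_rot']).as_matrix()
    print('t',round(s['time'],2),'tcp',np.round(s['tcp_pos'],4),'yawy',round(float(np.arctan2(R[1,1],R[0,1])),3),'tilt',np.round(R[:2,2],4),'F',np.round(s['force'],2),'M',np.round(s['moment'],3),'w',round(s['width'],4),'g',round(s['gripper_force'],1)); return s,R
def rel(p,s=None):
    s=s or bot.get_state(); R=Ro.from_quat(s['tool_rot']).as_matrix(); return np.round(R.T@(np.array(p)-s['tcp_pos'])*100,2)
E
python3 - <<'E'
from h import *
st(); print(rel([.517,.1477,.1015])); snap('wrist','w0'); snap('top','top1')
cv2.imwrite('pics/w0.png',cv2.resize(cv2.imread('pics/w0.png'),(800,500)))
E
```

```text
t 3.2 tcp [0.5166 0.1476 0.2574] yawy 0.621 tilt [-0.0007 -0.0001] F [ 0.5   0.52 -0.45] M [-0.001 -0.165 -0.02 ] w 0.0879 g 0.0
[-0.02  0.05 15.59]
```

View pics/w0.png

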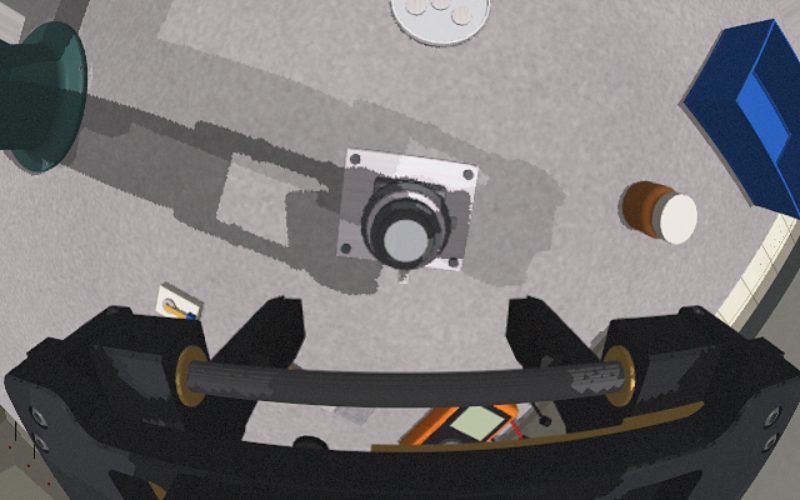

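The wrist view shows the lens front at about (405,240), the lug below it at (403,277), and both fingers clear of it. I'll localise the lens front from the wrist depth.

```bash
cat >> h.py <<'E'
def wcloud(fn):
    D=np.load(f'pics/{fn}.npz'); K,T,d=D['K'],D['T'],D['d']
    v,u=np.indices(d.shape); x=(u-K[0,2])/K[0,0]; y=(v-K[1,2])/K[1,1]; th=np.hypot(x,y)+1e-9
    k=np.tan(np.minimum(th,1.4))/th*d
    P=np.stack([x*k,y*k,d],-1)@T[:3,:3].T+T[:3,3]; P[d==0]=np.nan
    return P
def fit(P,a,b,c=(.517,.148),rad=.07):
    R=P.reshape(-1,3); R=R[(R[:,2]>a)&(R[:,2]<b)&(np.hypot(R[:,0]-c[0],R[:,1]-c[1])<rad)]
    m=cv2.minAreaRect(R[:,:2].astype(np.float32)*1000); return len(R),np.round(R.mean(0),4),np.round(m[0],1),np.round(m[1],1),round(m[2],1)
E
python3 - <<'E'
from h import *
P=wcloud('w0'); print(fit(P,.113,.125)); print(fit(P,.1025,.111)); print(fit(P,.006,.02,rad=.12))
P=cloud('top1'); print(fit(P,.113,.125))
P=cloud('top0'); print(fit(P,.113,.125))
E
```

```text
(1662, array([0.5147, 0.1483, 0.1183]), array([514.8, 147.5]), array([41.7, 40.5]), 37.5)
(841, array([0.5129, 0.151 , 0.1071]), array([516. , 146.7]), array([53.4, 53.3]), 37.0)
(4821, array([0.5073, 0.157 , 0.0123]), array([515.8, 146.9]), array([130.5, 111.1]), 28.0)
(4, array([0.5023, 0.1598, 0.1178]), array([502.4, 159.8]), array([3.3, 2.4]), 9.4)
(188, array([0.5163, 0.1472, 0.118 ]), array([516.2, 147. ]), array([40. , 39.4]), 52.1)
```

>>> servo_tool([
  {"fingers": 1, "offset": [0.04, 0, 3], "twist": [0, 0, 0]},
  {"fingers": 1, "offset": [0, -0.05, 3], "twist": [0, 0, 0]},
  {"fingers": 1, "offset": [0, 0, 3], "twist": [0, 0, 0]},
  {"fingers": 1, "offset": [0, 0, 3], "twist": [0, 0, 0]},
  {"fingers": 1, "offset": [0, 0, 2], "twist": [0, 0, 0]},
  {"fingers": 1, "offset": [0, 0, 1], "twist": [0, 0, 0]},
  {"fingers": 1, "offset": [0, 0, 0], "twist": [0, 0, 0]},
  {"fingers": 1, "offset": [0, 0, 0], "twist": [0, 0, 0]},
])

```text
time: 4.1
tcp_pos: [0.5169, 0.1479, 0.1086]
tool_rot: [0.456, 0.89, 0.0, 0.0]
force: [-0.7, -0.6, 0.1]
width: 0.088
gripper_force: 0.0
```

Run:
```python
from h import *
st(); print(rel([.516,.1474,.1018]))
```

```text
t 4.1 tcp [0.5169 0.1479 0.1086] yawy 0.624 tilt [0.0011 0.0003] F [-0.66 -0.56  0.08] M [ 0.022 -0.203 -0.019] w 0.088 g 0.0
[ 0.01 -0.1   0.67]
```

>>> servo_tool([
  {"fingers": 1, "offset": [0.01, -0.08, 0.35], "twist": [0, 0, 0]},
  {"fingers": 1, "offset": [0, 0, 0.3], "twist": [0, 0, 0]},
  {"fingers": 1, "offset": [0, 0, 0], "twist": [0, 0, 0]},
  {"fingers": 0.5, "offset": [0, 0, 0], "twist": [0, 0, 0]},
  {"fingers": 0.5, "offset": [0, 0, 0], "twist": [0, 0, 0]},
  {"fingers": 0.5, "offset": [0, 0, 0], "twist": [0, 0, 0]},
  {"fingers": 0.5, "offset": [0, 0, 0], "twist": [0, 0, 0]},
])

```text
time: 4.8
tcp_pos: [0.5155, 0.1473, 0.1013]
tool_rot: [0.455, 0.89, 0.0, 0.0]
force: [-0.4, -0.8, -0.3]
width: 0.0663
gripper_force: 0.0
```

Run:
```python
from h import *
st()
```

```text
t 4.8 tcp [0.5155 0.1473 0.1013] yawy 0.625 tilt [0.0001 0.    ] F [-0.43 -0.76 -0.3 ] M [-0.011 -0.077  0.043] w 0.0663 g 0.0
```

>>> servo_tool([
  {"fingers": 0.38, "offset": [0, 0, 0], "twist": [0, 0, 0]},
  {"fingers": 0.3, "offset": [0, 0, 0], "twist": [0, 0, 0]},
  {"fingers": 0.3, "offset": [0, 0, 0], "twist": [0, 0, 0]},
  {"fingers": 0.3, "offset": [0, 0, 0], "twist": [0, 0, 0]},
])

```text
time: 5.2
tcp_pos: [0.5166, 0.148, 0.1016]
tool_rot: [0.456, 0.89, 0.001, 0.001]
force: [4.3, 4.6, -1.8]
width: 0.0606
gripper_force: 30.0
```

Run:
```python
from h import *
st()
```

```text
t 5.2 tcp [0.5166 0.148  0.1016] yawy 0.625 tilt [0.0024 0.0013] F [ 4.3   4.57 -1.83] M [ 0.498 -0.69  -0.052] w 0.0606 g 30.0
```

>>> servo_tool([
  {"fingers": 0.3, "offset": [0, 0.13, 0], "twist": [0, 0, 0]},
  {"fingers": 0.3, "offset": [0, 0, 0], "twist": [0, 0, 0.03]},
  {"fingers": 0.3, "offset": [0, 0, 0], "twist": [0, 0, 0.03]},
  {"fingers": 0.3, "offset": [0, 0, 0], "twist": [0, 0, 0.03]},
  {"fingers": 0.3, "offset": [0, 0, 0], "twist": [0, 0, 0.03]},
  {"fingers": 0.3, "offset": [0, 0, 0], "twist": [0, 0, 0.03]},
])

```text
time: 5.8
tcp_pos: [0.5166, 0.148, 0.1015]
tool_rot: [0.521, 0.853, -0.0, 0.0]
force: [0.9, 1.5, 0.9]
width: 0.0607
gripper_force: 30.0
```

Run:
```python
from h import *
st()
```

```text
t 5.8 tcp [0.5166 0.148  0.1015] yawy 0.474 tilt [-0.0001 -0.0003] F [0.88 1.46 0.89] M [ 0.174 -0.218  0.143] w 0.0607 g 30.0
```

>>> servo_tool([
  {"fingers": 0.3, "offset": [0, 0, 0], "twist": [0, 0, 0.03]},
  {"fingers": 0.3, "offset": [0, 0, 0], "twist": [0, 0, 0.03]},
  {"fingers": 0.3, "offset": [0, 0, 0], "twist": [0, 0, 0.03]},
  {"fingers": 0.3, "offset": [0, 0, 0], "twist": [0, 0, 0.03]},
  {"fingers": 0.3, "offset": [0, 0, 0], "twist": [0, 0, 0.03]},
  {"fingers": 0.3, "offset": [0, 0, 0], "twist": [0, 0, 0.03]},
  {"fingers": 0.3, "offset": [0, 0, 0], "twist": [0, 0, 0.03]},
  {"fingers": 0.3, "offset": [0, 0, 0], "twist": [0, 0, 0.03]},
  {"fingers": 0.3, "offset": [0, 0, 0], "twist": [0, 0, 0.03]},
  {"fingers": 0.3, "offset": [0, 0, 0], "twist": [0, 0, 0.03]},
  {"fingers": 0.3, "offset": [0, 0, 0], "twist": [0, 0, 0.03]},
])

```text
time: 6.9
tcp_pos: [0.5165, 0.148, 0.1015]
tool_rot: [0.654, 0.756, -0.0, 0.0]
force: [0.5, 0.2, 1.5]
width: 0.0608
gripper_force: 30.0
```

Run:
```python
from h import *
st()
```

```text
t 6.9 tcp [0.5165 0.148  0.1015] yawy 0.144 tilt [-0.0003 -0.0004] F [0.51 0.15 1.49] M [ 0.085 -0.185  0.176] w 0.0608 g 30.0
```

>>> servo_tool([
  {"fingers": 0.3, "offset": [0, 0, 0], "twist": [0, 0, 0.02]},
  {"fingers": 0.3, "offset": [0, 0, 0], "twist": [0, 0, 0.02]},
  {"fingers": 0.3, "offset": [0, 0, 0], "twist": [0, 0, 0.02]},
])

```text
time: 7.2
tcp_pos: [0.5164, 0.148, 0.1014]
tool_rot: [0.677, 0.736, -0.0, -0.0]
force: [-0.5, 0.5, 2.3]
width: 0.0608
gripper_force: 30.0
```

```bash
echo "from h import *
st()" > s.py; python3 s.py
```

```text
t 7.2 tcp [0.5164 0.148  0.1014] yawy 0.084 tilt [-0.0003 -0.0002] F [-0.48  0.54  2.27] M [0.078 0.026 0.102] w 0.0608 g 30.0
```

>>> servo_tool([
  {"fingers": 0.3, "offset": [0, 0, 0], "twist": [0, 0, 0.02]},
  {"fingers": 0.3, "offset": [0, 0, 0], "twist": [0, 0, 0.02]},
  {"fingers": 0.3, "offset": [0, 0, 0], "twist": [0, 0, 0.02]},
])

```text
time: 7.5
tcp_pos: [0.5164, 0.148, 0.1014]
tool_rot: [0.699, 0.715, -0.0, -0.0]
force: [-1.3, 0.1, 4.5]
width: 0.0609
gripper_force: 30.0
```

```bash
python3 s.py
```

```text
t 7.5 tcp [0.5164 0.148  0.1014] yawy 0.023 tilt [-0.0003 -0.0001] F [-1.3   0.09  4.5 ] M [-0.043  0.182  0.178] w 0.0609 g 30.0
```

>>> servo_tool([
  {"fingers": 0.3, "offset": [0, 0, -0.02], "twist": [0, 0, 0.02]},
  {"fingers": 0.3, "offset": [0, 0, 0], "twist": [0, 0, 0.02]},
  {"fingers": 0.3, "offset": [0, 0, 0], "twist": [0, 0, 0.02]},
])

```text
time: 7.8
tcp_pos: [0.5164, 0.148, 0.1014]
tool_rot: [0.72, 0.694, -0.0, -0.0]
force: [-1.5, 0.3, 4.6]
width: 0.0608
gripper_force: 30.0
```

```bash
python3 s.py
```

```text
t 7.8 tcp [0.5164 0.148  0.1014] yawy -0.037 tilt [-0.0003 -0.0002] F [-1.53  0.34  4.61] M [-0.083  0.179  0.111] w 0.0608 g 30.0
```

>>> servo_tool([
  {"fingers": 0.3, "offset": [0, 0, -0.03], "twist": [0, 0, 0.02]},
  {"fingers": 0.3, "offset": [0, 0, 0], "twist": [0, 0, 0.02]},
  {"fingers": 0.3, "offset": [0, 0, 0], "twist": [0, 0, 0.02]},
])

```text
time: 8.1
tcp_pos: [0.5163, 0.148, 0.1014]
tool_rot: [0.74, 0.672, -0.0, -0.0]
force: [-0.0, -0.5, 2.1]
width: 0.0608
gripper_force: 30.0
```

```bash
python3 s.py
```

```text
t 8.1 tcp [0.5163 0.148  0.1014] yawy -0.096 tilt [-0.0004 -0.0003] F [-0.03 -0.49  2.08] M [-0.067  0.065  0.37 ] w 0.0608 g 30.0
```

>>> servo_tool([
  {"fingers": 0.3, "offset": [0, 0, 0], "twist": [0, 0, 0]},
])

```text
time: 8.2
tcp_pos: [0.5164, 0.148, 0.1015]
tool_rot: [0.74, 0.673, -0.0, -0.0]
force: [-0.6, -0.3, 1.0]
width: 0.0606
gripper_force: 30.0
```

```bash
python3 s.py
```

```text
t 8.2 tcp [0.5164 0.148  0.1015] yawy -0.095 tilt [-0.0004 -0.0002] F [-0.56 -0.28  1.  ] M [-0.137  0.02   0.138] w 0.0606 g 30.0
```

>>> servo_tool([
  {"fingers": 0.3, "offset": [0, 0, 0], "twist": [0, 0, 0.02]},
])

```text
time: 8.3
tcp_pos: [0.5163, 0.148, 0.1014]
tool_rot: [0.747, 0.665, -0.0, -0.0]
force: [-0.8, -0.9, 0.9]
width: 0.0608
gripper_force: 30.0
```

```bash
python3 s.py
```

```text
t 8.3 tcp [0.5163 0.148  0.1014] yawy -0.115 tilt [-0.0004 -0.0003] F [-0.83 -0.87  0.89] M [-0.086  0.061  0.392] w 0.0608 g 30.0
```

The turning moment rose from about 0.15 to 0.39 N m over a few hundredths of a radian, so the ring is at its stop. Releasing it, lifting and going over the small cap.

>>> servo_tool([
  {"fingers": 0.45, "offset": [0, 0, 0], "twist": [0, 0, 0]},
  {"fingers": 1, "offset": [0, 0, 0], "twist": [0, 0, 0]},
  {"fingers": 1, "offset": [0, 0, 0], "twist": [0, 0, 0]},
  {"fingers": 1, "offset": [0, 0, 0], "twist": [0, 0, 0]},
  {"fingers": 1, "offset": [0, 0, 0], "twist": [0, 0, 0]},
  {"fingers": 1, "offset": [0, 0, 0], "twist": [0, 0, 0]},
  {"fingers": 1, "offset": [0, 0, -1], "twist": [0, 0, 0]},
  {"fingers": 1, "offset": [0, 0, -2], "twist": [0, 0, 0]},
  {"fingers": 1, "offset": [0, 0, -4], "twist": [0, 0, 0]},
  {"fingers": 1, "offset": [0, 0, -4], "twist": [0, 0, 0]},
  {"fingers": 1, "offset": [0, 0, -4], "twist": [0, 0, 0]},
])

```text
time: 9.4
tcp_pos: [0.5163, 0.148, 0.2539]
tool_rot: [0.747, 0.665, 0.0, 0.0]
force: [-0.1, -0.1, 0.4]
width: 0.088
gripper_force: 0.0
```

>>> servo_tool([
  {"fingers": 1, "offset": [-4.22, 1.6, 0], "twist": [0, 0, 0]},
  {"fingers": 1, "offset": [-4.22, 1.6, 0], "twist": [0, 0, 0]},
  {"fingers": 1, "offset": [-4.22, 1.6, 0], "twist": [0, 0, 0]},
  {"fingers": 1, "offset": [-4.22, 1.6, 0], "twist": [0, 0, 0]},
  {"fingers": 1, "offset": [-4.22, 1.6, 0], "twist": [0, 0, 0]},
  {"fingers": 1, "offset": [-4.22, 1.6, 0], "twist": [0, 0, 0]},
  {"fingers": 1, "offset": [-4.22, 1.6, 0], "twist": [0, 0, 0]},
  {"fingers": 1, "offset": [-4.22, 1.6, 0], "twist": [0, 0, 0]},
  {"fingers": 0, "offset": [0, 0, 0], "twist": [0, 0, 0.143]},
  {"fingers": 0, "offset": [0, 0, 0], "twist": [0, 0, 0.143]},
  {"fingers": 0, "offset": [0, 0, 0], "twist": [0, 0, 0.143]},
  {"fingers": 0, "offset": [0, 0, 0], "twist": [0, 0, 0.143]},
  {"fingers": 0, "offset": [0, 0, 0], "twist": [0, 0, 0.143]},
  {"fingers": 0, "offset": [0, 0, 0], "twist": [0, 0, 0.143]},
  {"fingers": 0, "offset": [0, 0, 0], "twist": [0, 0, 0.143]},
  {"fingers": 0, "offset": [0, 0, 0], "twist": [0, 0, 0.143]},
  {"fingers": 0, "offset": [0, 0, 0], "twist": [0, 0, 0]},
  {"fingers": 0, "offset": [0, 0, 0], "twist": [0, 0, 0]},
])

```text
time: 11.2
tcp_pos: [0.605, -0.202, 0.2523]
tool_rot: [0.988, 0.157, 0.0, 0.0]
force: [0.5, 0.2, 0.4]
width: 0.044
gripper_force: 0.0
```

```bash
python3 s.py
python3 - <<'E'
from h import *
snap('wrist','w1'); snap('top','top2')
P=wcloud('w1')
for a,b in ((.008,.02),(.026,.036)): print(fit(P,a,b,c=(.604,-.202),rad=.045))
P=cloud('top2'); print(fit(P,.113,.125))
R=P[140:210,235:300].reshape(-1,3); R=R[(R[:,2]>.083)&(R[:,2]<.0945)]; d=R[:,:2]-[.5163,.1478]; r=np.hypot(*d.T); m=r>.036
print('lug',m.sum(),np.median(np.arctan2(d[m,1],d[m,0])))
cv2.imwrite('pics/w1.png',cv2.resize(cv2.imread('pics/w1.png'),(800,500)))
E
```

```text
t 11.2 tcp [ 0.605  -0.202   0.2523] yawy -1.256 tilt [ 0.0005 -0.0001] F [0.45 0.24 0.4 ] M [0.028 0.022 0.015] w 0.044 g 0.0
(1146, array([ 0.6044, -0.2037,  0.0131]), array([ 603.2, -203.6]), array([49.9, 49.8]), 18.2)
(220, array([ 0.6033, -0.2035,  0.0311]), array([ 602.9, -203. ]), array([25.4, 11.6]), 18.3)
(187, array([0.5164, 0.1476, 0.1184]), array([516.3, 148. ]), array([38.6, 40.8]), 88.4)
lug 12 -1.7305684454348136
```

View pics/w1.png

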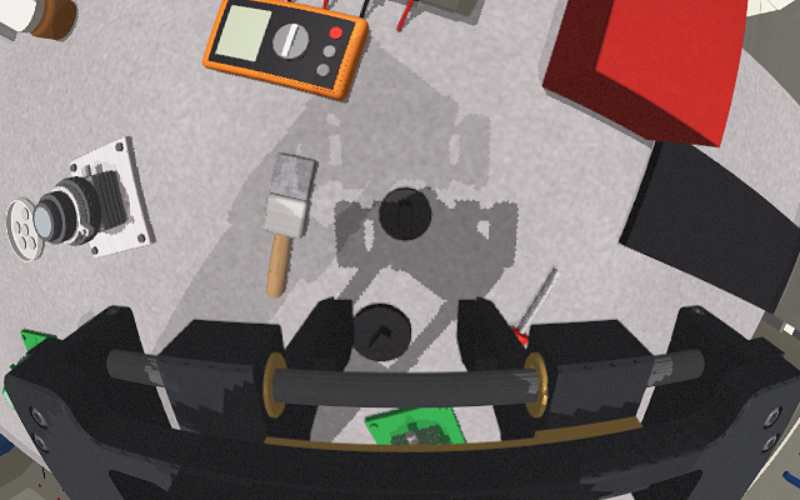

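>>> servo_tool([
  {"fingers": 0, "offset": [-0.2, 0.07, 3], "twist": [0, 0, 0]},
  {"fingers": 0, "offset": [0, 0, 4], "twist": [0, 0, 0]},
  {"fingers": 0, "offset": [0, 0, 4], "twist": [0, 0, 0]},
  {"fingers": 0, "offset": [0, 0, 4], "twist": [0, 0, 0]},
  {"fingers": 0, "offset": [0, 0, 2], "twist": [0, 0, 0]},
  {"fingers": 0, "offset": [0, 0, 1], "twist": [0, 0, 0]},
  {"fingers": 0, "offset": [0, 0, 0], "twist": [0, 0, 0]},
  {"fingers": 0, "offset": [0, 0, 0], "twist": [0, 0, 0]},
])

```text
time: 12.1
tcp_pos: [0.6043, -0.2036, 0.073]
tool_rot: [0.988, 0.156, 0.001, 0.001]
force: [0.2, -0.5, 1.2]
width: 0.044
gripper_force: 0.0
```

```bash
python3 s.py
python3 - <<'E'
from h import *
snap('wrist','w2')
P=wcloud('w2')
for a,b in ((.008,.02),(.026,.036)):
    print(fit(P,a,b,c=(.604,-.203),rad=.045))
E
```

```text
t 12.1 tcp [ 0.6043 -0.2036  0.073 ] yawy -1.259 tilt [ 0.002  -0.0007] F [ 0.17 -0.53  1.21] M [-0.01   0.028  0.032] w 0.044 g 0.0
(3710, array([ 0.6058, -0.2029,  0.0131]), array([ 602.9, -203.6]), array([51.9, 50.8]), 20.5)
(822, array([ 0.6042, -0.2035,  0.0309]), array([ 603.3, -204. ]), array([26., 12.]), 17.4)
```

>>> servo_tool([
  {"fingers": 0, "offset": [-0.12, 0.05, 1.5], "twist": [0, 0, 0]},
  {"fingers": 0, "offset": [0, 0, 1.5], "twist": [0, 0, 0]},
  {"fingers": 0, "offset": [0, 0, 0.7], "twist": [0, 0, 0]},
  {"fingers": 0, "offset": [0, 0, 0], "twist": [0, 0, 0]},
  {"fingers": -0.6, "offset": [0, 0, 0], "twist": [0, 0, 0]},
  {"fingers": -0.75, "offset": [0, 0, 0], "twist": [0, 0, 0]},
  {"fingers": -0.8, "offset": [0, 0, 0], "twist": [0, 0, 0]},
  {"fingers": -0.8, "offset": [0, 0, 0], "twist": [0, 0, 0]},
  {"fingers": -0.8, "offset": [0, 0, 0], "twist": [0, 0, 0]},
])

```text
time: 13.05
tcp_pos: [0.6023, -0.2041, 0.0348]
tool_rot: [0.988, 0.155, 0.0, 0.0]
force: [-0.3, 0.7, 0.6]
width: 0.012
gripper_force: 30.0
```

```bash
python3 s.py
```

```text
t 13.05 tcp [ 0.6023 -0.2041  0.0348] yawy -1.259 tilt [ 0.0001 -0.    ] F [-0.28  0.67  0.58] M [ 0.068 -0.001 -0.031] w 0.012 g 30.0
```

>>> servo_tool([
  {"fingers": -0.8, "offset": [0, 0, -1], "twist": [0, 0, 0]},
  {"fingers": -0.8, "offset": [0, 0, -3], "twist": [0, 0, 0]},
  {"fingers": -0.8, "offset": [0, 0, -4], "twist": [0, 0, 0]},
  {"fingers": -0.8, "offset": [0, 0, -4], "twist": [0, 0, 0]},
  {"fingers": -0.8, "offset": [0, 0, -4], "twist": [0, 0, 0]},
  {"fingers": -0.8, "offset": [0, 0, -2], "twist": [0, 0, 0]},
  {"fingers": -0.8, "offset": [0.26, -3.6, 0], "twist": [0, 0, 0]},
  {"fingers": -0.8, "offset": [0.26, -3.6, 0], "twist": [0, 0, 0]},
  {"fingers": -0.8, "offset": [0.26, -3.6, 0], "twist": [0, 0, 0]},
  {"fingers": -0.8, "offset": [0.26, -3.6, 0], "twist": [0, 0, 0]},
  {"fingers": -0.8, "offset": [0.26, -3.6, 0], "twist": [0, 0, 0]},
  {"fingers": -0.8, "offset": [0.26, -3.6, 0], "twist": [0, 0, 0]},
  {"fingers": -0.8, "offset": [0.26, -3.6, 0], "twist": [0, 0, 0]},
  {"fingers": -0.8, "offset": [0.26, -3.6, 0], "twist": [0, 0, 0]},
  {"fingers": -0.8, "offset": [0.26, -3.6, 0], "twist": [0, 0, 0]},
  {"fingers": -0.8, "offset": [0.26, -3.6, 0], "twist": [0, 0, 0]},
  {"fingers": -0.8, "offset": [0, 0, 0], "twist": [0, 0, 0]},
  {"fingers": -0.8, "offset": [0, 0, 0], "twist": [0, 0, 0]},
  {"fingers": -0.8, "offset": [0, 0, 0], "twist": [0, 0, 0]},
])

```text
time: 14.95
tcp_pos: [0.5168, 0.1458, 0.2151]
tool_rot: [0.988, 0.155, 0.0, 0.0]
force: [0.2, -0.3, -0.6]
width: 0.0117
gripper_force: 30.0
```

```bash
python3 s.py
python3 - <<'E'
from h import *
s=bot.get_state(); p=s['tcp_pos']
print(rel([.5157,.148,.1428+.012]))
snap('wrist','w3')
P=wcloud('w3')
for a,b in ((p[2]-.028,p[2]-.017),(.113,.122),(.1025,.111)): print(round(a,3),fit(P,a,b,c=tuple(p[:2]),rad=.045))
cv2.imwrite('pics/w3.png',cv2.resize(cv2.imread('pics/w3.png'),(800,500)))
E
```

```text
t 14.95 tcp [0.5168 0.1458 0.2151] yawy -1.259 tilt [ 0.0006 -0.0004] F [ 0.25 -0.32 -0.57] M [-0.001  0.017  0.004] w 0.0117 g 30.0
[-0.04 -0.25  6.03]
0.187 (2861, array([0.5312, 0.1492, 0.1933]), array([520.9, 146. ]), array([47.6, 47.9]), 63.6)
0.113 (839, array([0.5275, 0.1517, 0.1178]), array([526.4, 151.4]), array([19.8, 41.4]), 23.9)
0.102 (810, array([0.5301, 0.1521, 0.107 ]), array([526.2, 151.1]), array([31.5, 53.2]), 22.8)
```

View pics/w3.png

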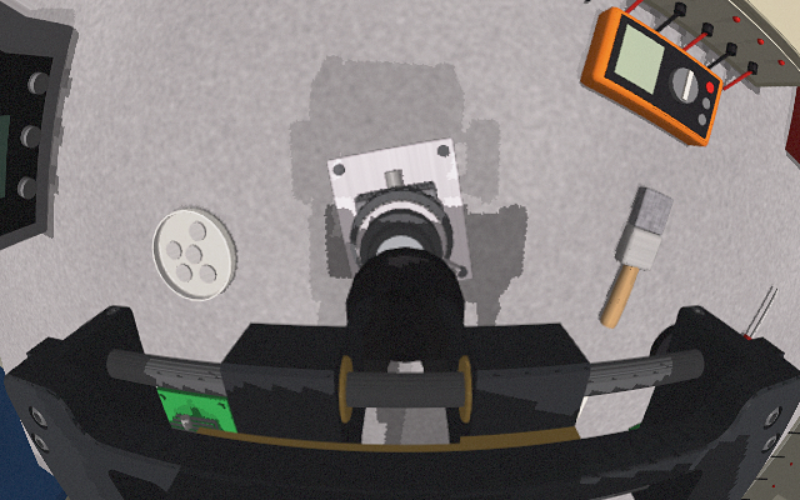

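The wrist view shows the cap held level at about (405,300), with the lens and its front behind it at (400,240). I'll fit circles of known radius to the visible rims.

```bash
cat >> h.py <<'E'
from scipy.optimize import least_squares
def arc(P,a,b,c,r,R,half=1.2,rad=.05):
    # centre of disc radius r from the rim arc on tool +x side; result in world
    Q=P.reshape(-1,3); Q=Q[(Q[:,2]>a)&(Q[:,2]<b)]; Q=Q[np.hypot(*(Q[:,:2]-c).T)<rad][:,:2]
    dx=np.arctan2(R[1,0],R[0,0]); c=np.array(c,float)
    for _ in range(6):
        d=Q-c; an=(np.arctan2(d[:,1],d[:,0])-dx+np.pi)%(2*np.pi)-np.pi; rr=np.hypot(*d.T)
        E=[]
        for k in np.arange(-half,half,.1):
            m=(an>k)&(an<k+.1)
            if m.sum()>2: E.append(Q[m][np.argmax(rr[m])])
        E=np.array(E); s=least_squares(lambda q:np.hypot(*(E-q[:2]).T)-q[2],[*c,r],bounds=([-9,-9,r-.001],[9,9,r+.0005]),loss='soft_l1',f_scale=.0005); c=s.x[:2]
    return np.round(s.x,4),len(E),np.round(np.std(s.fun)*1e3,2)
E
python3 - <<'E'
from h import *
P=wcloud('w3'); s=bot.get_state(); R=Ro.from_quat(s['tool_rot']).as_matrix(); p=s['tcp_pos']
o1=arc(P,p[2]-.028,p[2]-.017,p[:2],.026,R); o2=arc(P,.115,.122,[.516,.148],.020,R); o3=arc(P,.1025,.111,[.516,.148],.027,R)
for o in (o1,o2,o3): print(o)
for o in (o1,o2): print((R.T@np.r_[o[0][:2]-p[:2],0])*1000)
P1=wcloud('w0'); R0=np.array([[0,0],[0,0.]]);
E
```

```text
(array([0.5182, 0.145 , 0.0257]), 24, np.float64(0.17))
(array([0.5164, 0.147 , 0.0205]), 24, np.float64(0.3))
(array([0.5161, 0.147 , 0.0267]), 24, np.float64(0.2))
[1.10956215e+00 8.92953730e-01 6.99700929e-04]
[ 7.29529037e-03 -1.56163496e+00 -7.58220873e-04]
```

>>> servo_tool([
  {"fingers": -0.8, "offset": [-0.09, -0.25, 2], "twist": [0, 0, 0]},
  {"fingers": -0.8, "offset": [0, 0, 2], "twist": [0, 0, 0]},
  {"fingers": -0.8, "offset": [0, 0, 1.2], "twist": [0, 0, 0]},
  {"fingers": -0.8, "offset": [0, 0, 0], "twist": [0, 0, 0]},
  {"fingers": -0.8, "offset": [0, 0, 0], "twist": [0, 0, 0]},
])

```text
time: 15.5
tcp_pos: [0.5152, 0.148, 0.1628]
tool_rot: [0.988, 0.155, -0.0, 0.0]
force: [0.5, 0.0, -0.3]
width: 0.0118
gripper_force: 30.0
```

```bash
python3 s.py
python3 - <<'E'
from h import *
snap('wrist','w4')
P=wcloud('w4'); s=bot.get_state(); R=Ro.from_quat(s['tool_rot']).as_matrix(); p=s['tcp_pos']
o1=arc(P,p[2]-.028,p[2]-.017,p[:2],.026,R); o3=arc(P,.1025,.111,[.516,.148],.027,R); o4=arc(P,.0745,.0815,[.516,.148],.037,R)
for o in (o1,o3,o4): print(o,(R.T@np.r_[o[0][:2]-p[:2],0])*1000)
print(rel([.5163,.1482,.1428]))
E
```

```text
t 15.5 tcp [0.5152 0.148  0.1628] yawy -1.26 tilt [-0.0002 -0.0001] F [ 0.47  0.01 -0.27] M [ 0.038 -0.018 -0.038] w 0.0118 g 30.0
(array([0.5168, 0.1474, 0.0256]), 24, np.float64(0.18)) [8.04560325e-01 1.21511621e+00 9.84359188e-04]
(array([0.5163, 0.1471, 0.0265]), 24, np.float64(0.17)) [2.36734885e-01 1.34768296e+00 4.12037376e-04]
(array([0.5163, 0.147 , 0.0365]), 24, np.float64(0.3)) [2.06127729e-01 1.44288381e+00 3.92072920e-04]
[0.06 0.03 2.07]
```

>>> servo_tool([
  {"fingers": -0.8, "offset": [-0.02, 0.02, 0.5], "twist": [0, 0, 0]},
  {"fingers": -0.8, "offset": [0, 0, 0.4], "twist": [0, 0, 0]},
  {"fingers": -0.8, "offset": [0, 0, 0.3], "twist": [0, 0, 0]},
  {"fingers": -0.8, "offset": [0, 0, 0.2], "twist": [0, 0, 0]},
  {"fingers": -0.8, "offset": [0, 0, 0], "twist": [0, 0, 0]},
])

```text
time: 16.05
tcp_pos: [0.5145, 0.1484, 0.1483]
tool_rot: [0.988, 0.155, -0.0, 0.0]
force: [-0.2, -0.8, -1.5]
width: 0.0118
gripper_force: 30.0
```

```bash
python3 s.py
```

```text
t 16.05 tcp [0.5145 0.1484 0.1483] yawy -1.259 tilt [-0.0007 -0.0002] F [-0.15 -0.8  -1.5 ] M [-0.038 -0.014  0.006] w 0.0118 g 30.0
```

>>> servo_tool([
  {"fingers": -0.8, "offset": [0.03, 0, 0.2], "twist": [0, 0, 0]},
  {"fingers": -0.8, "offset": [0, 0, 0.15], "twist": [0, 0, 0]},
  {"fingers": -0.8, "offset": [0, 0, 0], "twist": [0, 0, 0]},
])

```text
time: 16.35
tcp_pos: [0.515, 0.1484, 0.145]
tool_rot: [0.988, 0.155, -0.0, 0.0]
force: [0.2, 1.0, -0.1]
width: 0.0114
gripper_force: 30.0
```

```bash
python3 s.py
```

```text
t 16.35 tcp [0.515  0.1484 0.145 ] yawy -1.259 tilt [-0.0004 -0.0001] F [ 0.25  1.   -0.1 ] M [0.022 0.037 0.053] w 0.0114 g 30.0
```

>>> servo_tool([
  {"fingers": -0.8, "offset": [0, 0, 0.15], "twist": [0, 0, 0]},
  {"fingers": -0.8, "offset": [0, 0, 0], "twist": [0, 0, 0]},
  {"fingers": -0.6, "offset": [0, 0, 0], "twist": [0, 0, 0]},
  {"fingers": -0.4, "offset": [0, 0, 0], "twist": [0, 0, 0]},
  {"fingers": -0.2, "offset": [0, 0, 0], "twist": [0, 0, 0]},
  {"fingers": -0.2, "offset": [0, 0, 0], "twist": [0, 0, 0]},
  {"fingers": -0.2, "offset": [0, 0, -1], "twist": [0, 0, 0]},
  {"fingers": -0.2, "offset": [0, 0, -3], "twist": [0, 0, 0]},
  {"fingers": -0.2, "offset": [0, 0, -4], "twist": [0, 0, 0]},
  {"fingers": -0.2, "offset": [0, 0, -4], "twist": [0, 0, 0]},
  {"fingers": -0.2, "offset": [0, 0, 0], "twist": [0, 0, 0]},
  {"fingers": -0.2, "offset": [0, 0, 0], "twist": [0, 0, 0]},
])

```text
time: 17.55
tcp_pos: [0.516, 0.1487, 0.2659]
tool_rot: [0.988, 0.155, 0.002, -0.0]
force: [0.0, 0.5, -0.4]
width: 0.0355
gripper_force: 0.0
```

```bash
python3 s.py
python3 - <<'E'
from h import *
snap('wrist','w5'); snap('scene','scene5'); snap('top','top5')
P=wcloud('w5'); p=bot.get_state()['tcp_pos']
for a,b in ((.115,.126),(.13,.145),(.1025,.112)): print(a,fit(P,a,b,c=(.516,.148),rad=.045))
Q=P.reshape(-1,3); Q=Q[np.hypot(Q[:,0]-.516,Q[:,1]-.148)<.025]; Q=Q[(Q[:,2]>.114)&(Q[:,2]<.128)]
A=np.c_[Q[:,:2]-Q[:,:2].mean(0),np.ones(len(Q))]; print('plane',np.linalg.lstsq(A,Q[:,2],rcond=None)[0])
R=cloud('top5')[140:210,235:300].reshape(-1,3); R=R[(R[:,2]>.083)&(R[:,2]<.0945)]; d=R[:,:2]-[.5163,.1478]; r=np.hypot(*d.T); m=r>.036
print('lug',m.sum(),np.median(np.arctan2(d[m,1],d[m,0])))
a=cv2.resize(cv2.imread('pics/w5.png')[100:300,220:420],(400,400)); b=cv2.resize(cv2.imread('pics/scene5.png')[200:300,310:410],(400,400))
cv2.imwrite('pics/v5.png',np.hstack([a,b]))
E
```

```text
t 17.55 tcp [0.516  0.1487 0.2659] yawy -1.259 tilt [0.0038 0.001 ] F [ 0.03  0.53 -0.44] M [-0.052 -0.009 -0.019] w 0.0355 g 0.0
0.115 (1970, array([0.5179, 0.1481, 0.1211]), array([516.7, 147.5]), array([51.3, 51.5]), 18.5)
0.13 (457, array([0.5174, 0.1477, 0.1387]), array([516.7, 147.4]), array([25.7, 12.2]), 17.8)
0.1025 (131, array([0.5353, 0.15  , 0.1071]), array([531.5, 150.7]), array([22.2, 52.7]), 12.8)
plane [-0.0003513  -0.00156697  0.12116625]
lug 9 -1.7397274433784806
```

View pics/v5.png

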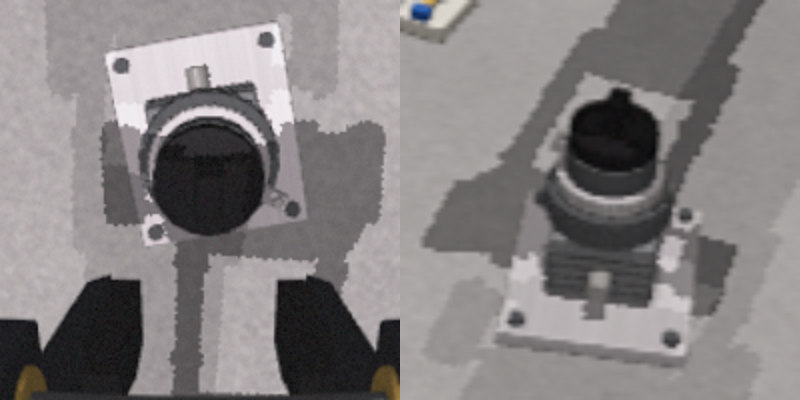

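The cap top is at 121.2 mm (121 expected when seated), level, and within about 1 mm of the axis. The lug hasn't moved since I released the ring. Handing in.

```bash
python3 -c "
from rig import bot
print(bot.hand_in())"
```

```text
the job is handed in; nothing more can be done
None
```

I turned the aperture ring clockwise until the turning moment jumped from about 0.15 to 0.39 N m and let go there, seated the smaller cap level on the lens, and handed the job in with everything released; the hand-in returned no verdict.

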